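Bring the pepper mill over the jar funnel

ROBOT

A 6-joint arm with a two-finger parallel gripper is mounted at the origin on a cart in front of the work surface, level with it; the furniture and walls round the work are solid. World frame = base frame: x ahead of the robot, y to its left, z up, the work surface at z = 0. Lengths are in m, angles in degrees, forces in N, time in s.
With the tool pointing down it reaches from about 0.325 to 0.85 m from the base axis. Payload 15.5 kg.
Tool frame: the origin (TCP) lies at the very end of the fingers, on their centre line; the grasp point (between the pads) lies arm.grip_depth behind it (arm.grip_depth is the distance from the TCP to the grasp point, in m); z points along the fingers, y is the line along which they close (so a half turn about z gives the same grasp; the last joint's range is limited). The gripper opens to 91 mm and grips with 3 to 60 N. Pads are 32 mm wide; open, the fingers measure 118 mm over their backs; the gripper's body (76 mm by 178 mm) begins 60 mm behind the grasp point.
Start: joints at [60.648, 28.281, 77.091, -0, 74.628, -5.472], TCP at [0.253, 0.571, 0.214] pointing down, gripper open.
Joint ranges: [-166.48, 166.48], [-47.26, 123.95], [12.59, 153.08], [-70.14, 250.14], [6.76, 159.57], [-176.63, 176.63]. Speed limits (degrees/s): [108.29, 108.29, 147.25, 172.46, 172.46, 172.46].

INTERFACE

Orientations are given as a 3x3 rotation matrix whose columns are the frame's x, y, z axes.
In Python, from rig import arm gives the robot as it stands. Calls block until the motion is done:
- arm.move_to(position, orientation): joint-space move of the TCP to a pose.
- arm.move_l(position, orientation=None, feed=0.15): straight line of the TCP; orientation=None keeps the orientation; feed is the mean speed in m/s.
- arm.move_joints(angles): joint-space move.
- arm.grip(opening): finger opening in m; the grip force is fixed at half the most; returns when the fingers have stopped.
- arm.sleep(seconds).
- arm.solve_ik(position, orientation): joint angles nearest the present ones, or None.
- arm.snapshot(name): name is "side" or "top" or "wrist"; returns the picture (400x640x3 uint8, red, green, blue); there is no depth.
- arm.get_calibration(name): a dict with "intrinsics" (3x3 intrinsics, pixels), "cam_to_world" (4x4, takes a point from camera to world coordinates). Camera axes: x right, y down, z forward; pixel columns grow to the right and rows downward; lengths in m; the calibration is good to about 2 mm. A picture is of the moment at which its call begins: read the wrist's pose just before it. get_calibration takes no time and is no camera call; for the wrist camera it gives the pose at the moment of the call.
A pose or a line that the arm cannot do raises arm.Unreachable and nothing moves.
- arm.sign_off(): hands the job in; it is judged then, once.
Readings, each from a call of its own:
- arm.current_t(): time.
- arm.current_joint_positions(): joint angles.
- arm.current_dq(): joint speeds.
- arm.current_tau(): joint torques, N m.
- arm.current_ee_pos(): TCP position.
- arm.current_tool_rot(): TCP orientation.
- arm.current_force(): force on the tool from outside, world axes, zero at the start.
- arm.current_torque(): the same for the moment, N m.
- arm.current_width(): finger opening in m.
- arm.current_grasp_force(): force on a finger pad.
Only numpy, scipy, OpenCV 4.12 (cv2) and the standard library are available. Lean on these libraries where they do the work, as an engineer would, in place of code of your own. Each camera call takes 0.05 s, during which the arm holds its last target. There are 200 camera calls.

TASK

We are about to refill the small jar in the wooden filling stand with ground pepper. Slide the funnel carriage fully home against its stop so that the funnel is over the jar, then lift the taller of the two black mills over the things in between and hold it upright and centred about a finger's breadth above the funnel's rim, at rest, without the mill touching the funnel or stand at any time. Finish while still holding it there, ready to grind, and leave everything else where it stands.

Things in the scene. Friction and masses are not known exactly. Their poses are not given: they have to be found in the camera images.
- filling_stand: Fixed stand: light wooden board 116 x 276 x 14 mm, a wooden cheek 106 mm high at each end, two steel rods between the cheeks bearing the funnel carriage. Origin: centre of the board's underside; y along the rods, z up. An open glass jar is fixed on the board at y = -77 mm on the centre line, mouth 69 mm above the worktop. The carriage slides along -y towards the jar.
- carriage (a joint): Slide of the funnel carriage in m: 0 is parked at the stand's +y end, growing along its -y; the stop at 0.105 is fully home, funnel over the jar. About 2 N of friction; stays where left. The carriage is an aluminium plate (84 x 140 mm, top 94 mm above the worktop) bearing the funnel and, 78 mm from it on the +y side, the handle.
- funnel_mouth (a point): Centre of the steel funnel's round mouth, in the plane of its rim; moves with the carriage. The rim is 76 mm across outside and 124 mm above the worktop. Axes parallel to the stand's.
- funnel_handle (a point): Top centre of the carriage's upright black handle tab, 146 mm above the worktop: 12 mm thick along the stand's x (grip it across this), 26 mm along y, standing 52 mm above the carriage plate. Moves with the carriage. Axes parallel to the stand's.
- tall_mill: The taller black mill (pepper), a plain upright cylinder 44 mm in diameter and 144 mm high, loose, 0.15 to 0.3 kg. Origin: centre of its underside (where the pepper comes out); z up along its axis. A cooker hood hangs 0.67 m up over the hob, on the robot's right of it.
- short_mill: The shorter black mill (salt), 43 mm in diameter, 103 mm high, loose. To be left standing. The two mills may stand in either order. Origin: centre of its underside.
- tumbler: Green glass tumbler, 72 mm in diameter, 127 mm high, loose, standing between the mills and the stand. Leave alone. Origin: centre of its underside.
- jam_jar: Food jar with a lid wider than its body, 65 mm in diameter, 100 mm high, loose, standing between the mills and the stand. Leave alone. Origin: centre of its underside.
- tin: Food tin, 75 mm in diameter, 58 mm high, loose, behind the stand. Leave alone. Origin: centre of its underside.
- lemon: Lemon, 77 x 51 x 52 mm, loose, behind the stand. Leave alone. Origin: centre of its underside.
- timer: White round kitchen timer, 60 mm in diameter, 62 mm high, loose, behind the stand, under the wall cabinets (undersides 0.46 m above the worktop, fronts 0.6 m ahead of the robot with a bar handle out to 0.55 m: keep the wrist clear). Leave alone. Origin: centre of its underside.
There are look-alikes about, which are no part of the job. Leave any green or purple look-alike of the tall_mill alone.

How it is judged (in metres and radians):
On the way, in this order (a step that is already met when the one before it is completed fails the run):
1. the funnel carriage is slid home to its stop (value of joint carriage above 0.1 m), for 0.2 s.
2. the taller mill is lifted clear of the worktop (height (world z) of tall_mill above 0.1 m), for 0.1 s.
At the end, for the whole second after the job is handed in: The carriage is within 5 mm of its home stop; the taller mill, held in the fingers, has its underside 4 to 30 mm above the funnel's rim and its centre within 12 mm of the funnel's centre, is upright within 0.12 rad (7 degrees) with z up, at rest (under 0.02 m/s) and touches neither funnel nor stand (value of joint carriage above 0.1 m and horizontal distance between tall_mill and funnel_mouth below 0.012 m and z of tall_mill in the frame of funnel_mouth between 0.004 and 0.03 m and angle between tall_mill's own z axis and vertical below 0.12 rad and height (world z) of tall_mill above 0.124 m and contact force between tall_mill and the fingers above 1 N and contact force between tall_mill and filling_stand below 0.1 N and linear speed of tall_mill below 0.02 m/s); the arm keeps its last pose, push and grip.
It fails at once if the taller mill touches the funnel or the stand (contact force between tall_mill and filling_stand above 0.5 N).
It fails at once if another thing is shifted by more than 30 mm (short mill, tumbler, jam jar, tin, lemon or timer) (distance of any of short_mill, tumbler, jam_jar, tin, lemon, timer from where it was at the start of the episode above 0.03 m).
It also fails if it takes over 51 s, if anything falls off the work surface, if the arm or the gripper's body presses on something with over 40 N, if the wrist force passes 120 N, or if a joint passes its speed limit or range.

## Working session

There is one attempt and no reset: what is moved stays moved. The work goes in short steps, each a Python script; the robot and the scene stay as the last script left them, time stands still between calls to the robot, and variables do not carry over. Pictures are saved under pics/ and viewed, at most 10 in all, crops included, and the job is handed in when it is done.

```bash
ls; mkdir -p pics
python3 - <<'E'
from rig import arm
import cv2,numpy as np
np.set_printoptions(precision=4,suppress=True)
for n in("side","top"):
    cv2.imwrite(f"pics/{n}0.png",arm.snapshot(n)[:,:,::-1]); c=arm.get_calibration(n); print(n,c["intrinsics"],c["cam_to_world"])
print(arm.grip_depth,arm.current_t(),arm.current_tool_rot())
E
```

```text
pics
side [[488.647    0.     321.5629]
 [  0.     488.647  198.6823]
 [  0.       0.       1.    ]] [[ 0.3607 -0.7323  0.5776 -0.1531]
 [-0.9327 -0.2842  0.2221 -0.319 ]
 [ 0.0015 -0.6188 -0.7856  1.0616]
 [ 0.      0.      0.      1.    ]]
top [[429.0987   0.     319.6027]
 [  0.     429.0987 197.0216]
 [  0.       0.       1.    ]] [[-0.1005 -0.9629  0.2504  0.2371]
 [-0.9949  0.0964 -0.0288 -0.0212]
 [ 0.0036 -0.252  -0.9677  1.3801]
 [ 0.      0.      0.      1.    ]]
0.0188 0.1 [[-0.9144  0.4048 -0.0005]
 [ 0.4048  0.9144 -0.0009]
 [ 0.0001 -0.0011 -1.    ]]
```

View pics/side0.png

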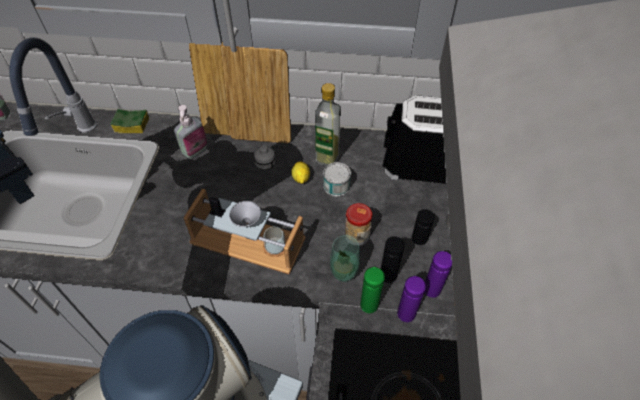

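View pics/top0.png

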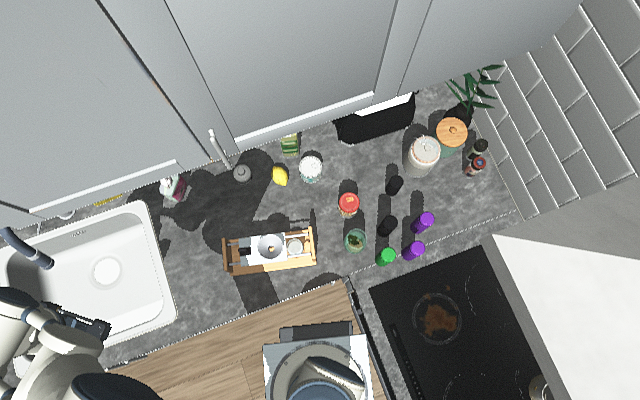

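The side view shows the stand at (245,230), black mills at (393,260) and (423,227), purple mills at (411,300) and (439,275), and a green one at (372,290). In the top view the black mills are at (387,226) and (394,185). The nearer black one looks taller, so I'll enlarge to confirm.

Run:
```python
import cv2,numpy as np
s=cv2.imread("pics/side0.png");t=cv2.imread("pics/top0.png")
f=lambda im,x,y,w,h,k:cv2.resize(im[y:y+h,x:x+w],None,fx=k,fy=k,interpolation=cv2.INTER_CUBIC)
a=np.hstack([f(s,180,185,133,100,3),f(s,325,200,133,100,3)])
b=np.hstack([f(t,215,215,133,100,3),f(t,330,170,133,100,3)])
im=np.vstack([a,b]); im=np.clip(im.astype(float)*1.5+15,0,255).astype(np.uint8)
cv2.imwrite("pics/crop.png",im)
```

```text
(no output)
```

View pics/crop.png

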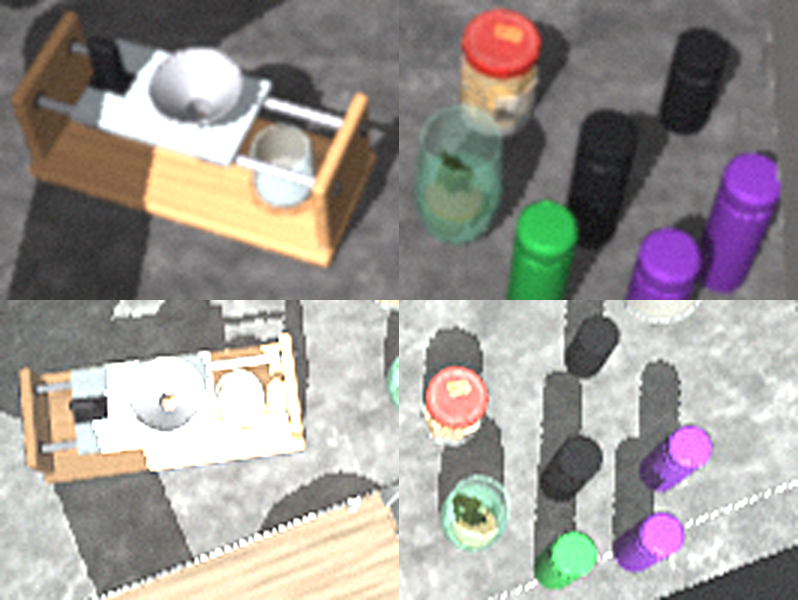

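The two candidates are the black mills at side (394,242) and (425,214). The near one spans about 1.4x the length of the far one in the image, so it is the taller (its base still has to be confirmed numerically). The green and purple mills are look-alikes.

```bash
cat > h.py <<'E'
from rig import arm
import cv2,numpy as np
np.set_printoptions(precision=4,suppress=True)
def ray(c,px,z):
    K,T=c["intrinsics"],c["cam_to_world"]
    d=T[:3,:3]@np.linalg.solve(K,[*px,1]); o=T[:3,3]
    return o+d*(z-o[2])/d[2]
def proj(c,P):
    K,T=c["intrinsics"],c["cam_to_world"]
    q=K@(T[:3,:3].T@(np.asarray(P)-T[:3,3])); return q[:2]/q[2]
def R(yaw): # tool down, closing axis y at yaw deg
    a=np.radians(yaw); y=np.array([np.cos(a),np.sin(a),0]); z=np.array([0,0,-1.])
    return np.c_[np.cross(y,z),y,z]
E
python3 - <<'E'
from h import *
s,t=arm.get_calibration("side"),arm.get_calibration("top")
for n,z,a,b in [("tall top",.144,(394,241.7),(389.3,223.3)),("tall base",0,(390.3,277),(385.3,231)),
 ("short top",.103,(425,214.3),(396.5,183)),("short base",0,(420.3,239.3),(392,190)),
 ("funnel",.124,(245.3,213.3),(271,246)),("handle",.146,(214,199),(244.7,251)),("jar",.069,(274.3,231.7),(295,244.3)),
 ("tumbler",.127,(352-.5,240),(355,238)),("jam",.1,(358.5,214),(349,202)),
 ("cheek+y near top",.106,(188.3,217),(231,274)),("cheek-y far top",.106,(300,218),(311.5,227))]:
    print(n,ray(s,a,z),ray(t,b,z))
E
```

```text
tall top [ 0.4659 -0.2548  0.144 ] [ 0.4574 -0.2533  0.144 ]
tall base [ 0.4601 -0.2646  0.    ] [ 0.4591 -0.2637  0.    ]
short top [ 0.5977 -0.3005  0.103 ] [ 0.5885 -0.3012  0.103 ]
short base [ 0.5949 -0.3064  0.    ] [ 0.5942 -0.3053  0.    ]
funnel [0.429  0.0996 0.124 ] [0.4285 0.0984 0.124 ]
handle [0.4264 0.1784 0.146 ] [0.4183 0.1725 0.146 ]
jar [0.4385 0.0325 0.069 ] [0.4347 0.03   0.069 ]
tumbler [ 0.4468 -0.1619  0.127 ] [ 0.4269 -0.1497  0.127 ]
jam [ 0.5421 -0.1486  0.1   ] [ 0.5436 -0.1476  0.1   ]
cheek+y near top [0.3804 0.231  0.106 ] [0.3608 0.2225 0.106 ]
cheek-y far top [ 0.4753 -0.0218  0.106 ] [ 0.4763 -0.0254  0.106 ]
```

Both views agree. The near black mill fits 144 mm at (0.460,-0.259), and the far one fits 103 mm. The funnel is at (0.429,0.099) and the stand yaw is about 6.5°. Next I move above the handle and check from close up.

Run:
```python
from h import *
s,t=arm.get_calibration("side"),arm.get_calibration("top")
for n,z,a in [("green",.144,(325+148/3,200+218/3)),("purple1",.144,(325+270/3,200+245/3)),("purple2",.144,(325+353/3,200+172/3))]: print(n,ray(s,a,z))
for y in (-30,0,30,60,90,120,150):
    for p in ((.46,-.259,.115),(.46,-.259,.35)):
        print(y,p[2],*[arm.solve_ik(p,R(y+k)) for k in (0,180)])
js=[arm.solve_ik((.41,.165,.28),R(k)) for k in (6.5,186.5)]; print(js)
q=arm.current_joint_positions(); j=min([j for j in js if j is not None],key=lambda j:np.abs(np.array(j)-q).max())
arm.move_joints(j); c=arm.get_calibration("wrist"); print(c, arm.current_t())
cv2.imwrite("pics/w1.png",arm.snapshot("wrist")[:,:,::-1])
```

```text
green [ 0.3747 -0.2373  0.144 ]
purple1 [ 0.385  -0.3237  0.144 ]
purple2 [ 0.4651 -0.3651  0.144 ]
-30 0.115 [-35.8639  27.7137  97.3358  -0.      54.9504  -5.8639] [-35.8639  27.7137  97.3358  -0.      54.9504 174.1361]
-30 0.35 [-35.8639  14.0648  78.1771  -0.      87.7581  -5.8639] [-35.8639  14.0648  78.1771  -0.      87.7581 174.1361]
0 0.115 [-35.8639  27.7137  97.3358  -0.      54.9504 -35.8639] [-35.8639  27.7137  97.3358  -0.      54.9504 144.1361]
0 0.35 [-35.8639  14.0648  78.1771  -0.      87.7581 -35.8639] [-35.8639  14.0648  78.1771  -0.      87.7581 144.1361]
30 0.115 [-35.8639  27.7137  97.3358  -0.      54.9504 -65.8639] [-35.8639  27.7137  97.3358  -0.      54.9504 114.1361]
30 0.35 [-35.8639  14.0648  78.1771  -0.      87.7581 -65.8639] [-35.8639  14.0648  78.1771  -0.      87.7581 114.1361]
60 0.115 [-35.8639  27.7137  97.3358  -0.      54.9504 -95.8639] [-35.8639  27.7137  97.3358  -0.      54.9504  84.1361]
60 0.35 [-35.8639  14.0648  78.1771  -0.      87.7581 -95.8639] [-35.8639  14.0648  78.1771  -0.      87.7581  84.1361]
90 0.115 [ -35.8639   27.7137   97.3
[... 492 characters left out ...]
 27.7137  97.3358  -0.      54.9504 174.1361] [-35.8639  27.7137  97.3358  -0.      54.9504  -5.8639]
150 0.35 [-35.8639  14.0648  78.1771  -0.      87.7581 174.1361] [-35.8639  14.0648  78.1771  -0.      87.7581  -5.8639]
[array([14.1715,  9.3341, 95.5757, -0.    , 75.0902,  7.6715]), array([  14.1715,    9.3341,   95.5757,   -0.    ,   75.0902, -172.3285])]
{'intrinsics': array([[308.0539,   0.    , 318.6021],
       [  0.    , 308.0539, 198.2771],
       [  0.    ,   0.    ,   1.    ]]), 'cam_to_world': array([[ 0.9935,  0.1103,  0.0291,  0.4018],
       [ 0.1141, -0.9601, -0.2555,  0.2363],
       [-0.0003,  0.2572, -0.9664,  0.4512],
       [ 0.    ,  0.    ,  0.    ,  1.    ]])} 1.7167
```

View pics/w1.png

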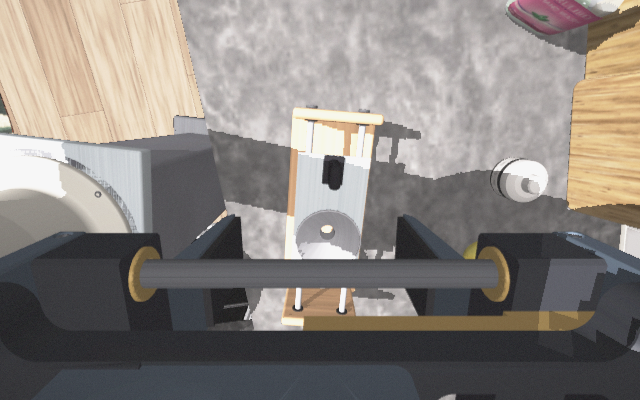

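The wrist view shows the handle top at about (336,172), the funnel rim centred at about (328,241), and the cheek's top edge from (294,114) to (382,119). I compute the positions and yaw from these.

Run:
```python
from h import *
c=arm.get_calibration("wrist")
h=ray(c,(335.5,172.5),.146);f=ray(c,(328,241),.124);e1=ray(c,(294,114),.106);e2=ray(c,(382,119),.106)
r=[ray(c,p,.085) for p in((310,135),(297,305),(362,135),(342,305))]
an=lambda v:np.degrees(np.arctan2(v[1],v[0]))
print(h,f,np.linalg.norm((h-f)[:2]),an(h-f)-90,an(e2-e1),np.linalg.norm(e2-e1),an(r[0]-r[1])-90,an(r[2]-r[3])-90)
im=cv2.imread("pics/w1.png")[90:340,260:420];cv2.imwrite("pics/w1c.png",cv2.resize(im,None,fx=2.4,fy=2.4,interpolation=2))
```

```text
[0.4247 0.1842 0.146 ] [0.428  0.1009 0.124 ] 0.08327500478623737 2.2743201717168517 3.4226040006173273 0.09551166773733621 1.6978413281289306 1.7806087314313856
```

View pics/w1c.png

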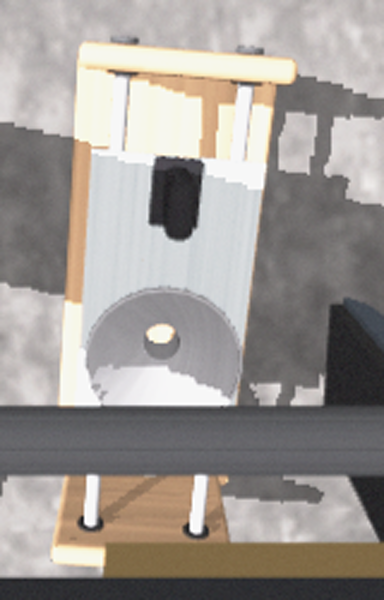

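The dark tab is the handle, with a shadow at its upper left. Its top centre is about (335,178), i.e. (0.425,0.178), and the yaw is about 2.5°. I'll push the tab from the +y side with closed fingers, watching the force until it hits the stop.

Run:
```python
from h import *
Rt=arm.current_tool_rot(); yaw=2.5; k=0 if Rt[0,1]>0 else 180
Q=R(yaw+k); u=np.array([np.sin(np.radians(yaw)),-np.cos(np.radians(yaw)),0])  # stand -y
h=np.array([.4247,.178,.112]); p=h-u*.043
arm.grip(0.0)
arm.move_l(p+[0,0,.08],Q,feed=.2); arm.move_l(p,feed=.12); f0=np.array(arm.current_force()); print(f0,arm.current_ee_pos())
d=0
while d<.15:
    d+=.008 if d<.06 else .003
    arm.move_l(p+u*d,feed=.08); f=np.array(arm.current_force())-f0; print(round(d,3),f,arm.current_ee_pos()[:2])
    if f@-u>9: break
print(arm.current_t())
cv2.imwrite("pics/w2.png",arm.snapshot("wrist")[:,:,::-1])
```

```text
[-0.0055 -0.014   0.329 ] [0.4233 0.221  0.1127]
0.008 [ 0.7148 -0.3114  0.1399] [0.4234 0.2126]
0.016 [ 0.0444 -0.1655 -0.1903] [0.4236 0.2047]
0.024 [ 0.1029  0.5618 -0.9247] [0.4239 0.1969]
0.032 [-0.1345 -0.3852  0.0756] [0.4242 0.1889]
0.04 [-0.4264 -0.0581 -0.62  ] [0.4246 0.1809]
0.048 [ 0.4382 -0.2432  0.3914] [0.425  0.1729]
0.056 [-0.9255  0.4234  0.0669] [0.4253 0.1649]
0.064 [ 0.5452 -0.2073 -0.2645] [0.4256 0.1569]
0.067 [ 0.1271  0.0622 -0.6576] [0.4258 0.154 ]
0.07 [0.4548 0.3624 0.3341] [0.4258 0.1509]
0.073 [-0.7077  0.1738 -1.2126] [0.426  0.1478]
0.076 [ 0.3783 -0.0208  0.2127] [0.4261 0.1448]
0.079 [-0.6266  0.5646 -1.076 ] [0.4263 0.1419]
0.082 [-2.5069 24.5859 -0.9398] [0.4264 0.1407]
8.125
```

The arm hit the stop at 24 N. That puts the handle centre at y≈0.112 and the funnel at y≈0.034, against the jar measured at 0.031. I retract and verify.

Run:
```python
from h import *
p=np.array(arm.current_ee_pos())
arm.move_l(p+[0,.012,0],feed=.06); arm.move_l(p+[0,.012,.1],feed=.2)
# wrist view over the funnel
arm.move_to(p+[0,-.02,.17],arm.current_tool_rot())
c=arm.get_calibration("wrist");w=arm.snapshot("wrist")[:,:,::-1]
s=arm.snapshot("side")[:,:,::-1];t=arm.snapshot("top")[:,:,::-1]
np.save("wcal.npy",c["cam_to_world"]);cv2.imwrite("pics/s3.png",s);cv2.imwrite("pics/t3.png",t);cv2.imwrite("pics/w3.png",w)
f=lambda im,x,y,w,h,k:cv2.resize(im[y:y+h,x:x+w],None,fx=k,fy=k,interpolation=cv2.INTER_CUBIC)
im=np.hstack([np.vstack([f(s,180,185,133,100,3),f(t,215,205,133,100,3)]),f(w,220,50,200,300,2)])
print(im.shape,c["cam_to_world"][:3,3]);cv2.imwrite("pics/c3.png",np.clip(im,0,255))
```

```text
(600, 799, 3) [0.4234 0.1914 0.4527]
```

View pics/c3.png

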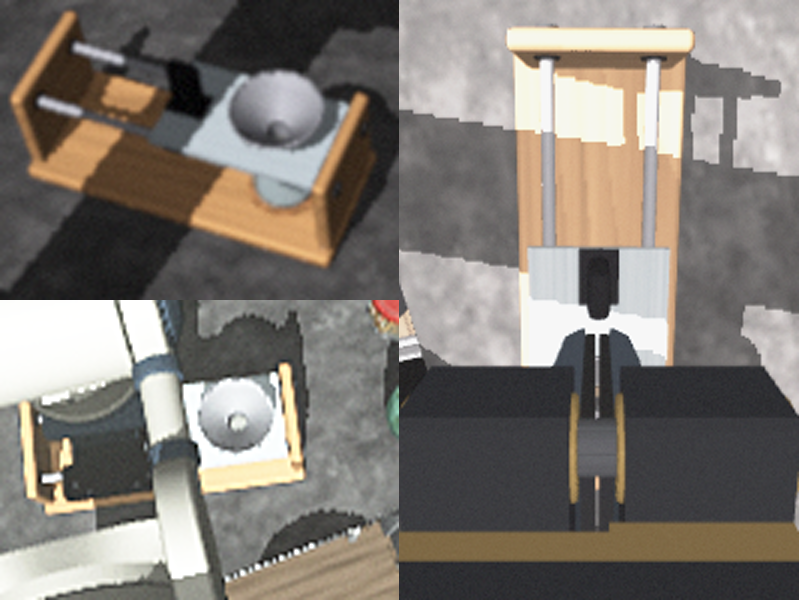

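The carriage is home. The rim centre is at side (274,221) and top (294,243). Next I go above the mill, closing along 130°, which is free of neighbours, and check from near.

Run:
```python
from h import *
s,t=arm.get_calibration("side"),arm.get_calibration("top")
print("funnel",ray(s,(274,221.2),.124),ray(t,(294,242.7),.124))
arm.move_to((.46,-.259,.27),R(-50)); print(arm.current_joint_positions()); arm.grip(.066)
c=arm.get_calibration("wrist"); w=arm.snapshot("wrist")[:,:,::-1]; np.save("wcal.npy",c["cam_to_world"])
for P in((.46,-.259,.144),(.46,-.259,0)): print(proj(c,P))
print(arm.current_t()); cv2.imwrite("pics/w4.png",w)
```

```text
funnel [0.4327 0.0261 0.124 ] [0.4314 0.0304 0.124 ]
[-35.7705  17.3201  86.0721   0.0175  76.6254  14.1282]
[317.6362 190.8833]
[317.8502 167.5689]
12.3083
```

View pics/w4.png

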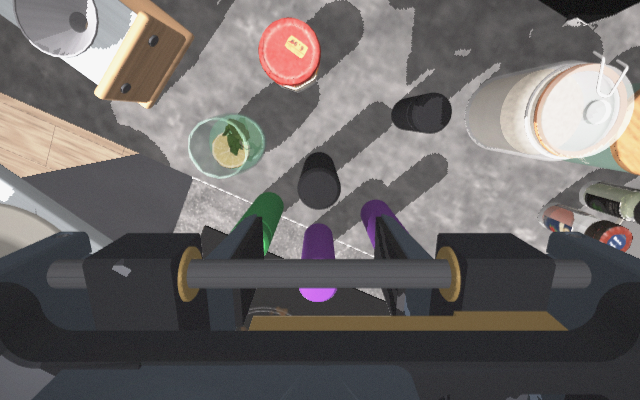

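The wrist view shows the tall mill's top at about (320.5,187.5), close to the prediction of (317.6,190.9). The fingers' corridor is clear of the green mill, the purple mills and the tumbler. I correct by the small offset and grasp.

Run:
```python
from h import *
c=arm.get_calibration("wrist"); m=ray(c,(320.5,187.5),.144); print(m)
m=np.array([m[0],m[1],0])
arm.move_l(m+[0,0,.2],R(-50),feed=.15); f0=np.array(arm.current_force())
arm.move_l(m+[0,0,.112],feed=.12); print(np.array(arm.current_force())-f0,arm.current_ee_pos())
arm.grip(.03); print(arm.current_width(),arm.current_grasp_force(),np.array(arm.current_force())-f0)
if arm.current_width()>.038 and arm.current_grasp_force()>5:
    p=np.array(arm.current_ee_pos()); arm.move_l(p+[0,0,.20],feed=.12)
    print(arm.current_width(),arm.current_grasp_force(),arm.current_force()-f0,arm.current_ee_pos(),p)
print(arm.current_t()); cv2.imwrite("pics/s5.png",arm.snapshot("side")[:,:,::-1])
```

```text
[ 0.4645 -0.259   0.144 ]
[-0.8564 -0.2105  0.3347] [ 0.4649 -0.2593  0.1127]
0.04321619819964041 29.96522498811828 [-2.054  0.422  4.885]
0.042817481996174266 29.950018315867055 [-0.5425  0.2985 -2.493 ] [ 0.4644 -0.2589  0.3117] [ 0.4646 -0.259   0.1123]
16.1
```

Grasp is good: width 43 mm, weight 2.5 N. I carry it over high, stop 40 mm above the rim and look.

Run:
```python
from h import *
arm.move_l((.432,.030,.312),feed=.13); arm.move_l((.432,.030,.112+.124+.038),feed=.08)
arm.sleep(.3); print(arm.current_t(),arm.current_ee_pos(),arm.current_tool_rot()[:,2],arm.current_width())
s,t=arm.snapshot("side")[:,:,::-1],arm.snapshot("top")[:,:,::-1]
cv2.imwrite("pics/s6.png",s);cv2.imwrite("pics/t6.png",t)
for n in("side","top"):
    c=arm.get_calibration(n); print(n,*[proj(c,(.432,.03,z)) for z in(.124,.162,.306)])
f=lambda im,x,y,w,h,k:cv2.resize(im[y:y+h,x:x+w],None,fx=k,fy=k,interpolation=cv2.INTER_CUBIC)
im=np.hstack([f(s,225,145,100,150,4),f(t,245,190,100,150,4)])
cv2.imwrite("pics/c6.png",np.clip(im*1.5,0,255))
```

```text
19.4583 [0.4321 0.03   0.2743] [ 0.0005 -0.0001 -1.    ] 0.0431580953483055
side [272.3892 220.936 ] [271.1063 211.2884] [265.5563 169.5489]
top [294.102  242.4946] [293.3845 240.5071] [290.2248 231.7548][ WARN:0@2.389] global loadsave.cpp:1063 imwrite_ Unsupported depth image for selected encoder is fallbacked to CV_8U.
```

View pics/c6.png

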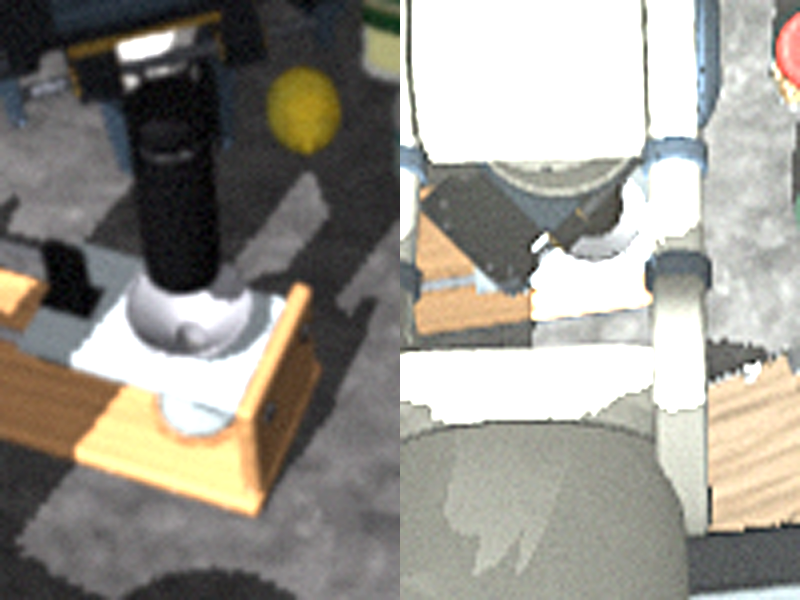

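Side crop: the mill's underside spans cols 146–219 with its lowest point at row 291. The rim spans cols 127–252 with its lowest point at row 357. The axes line up in columns, so I check the rows against projected circles.

Run:
```python
from h import *
c=arm.get_calibration("side")
a=np.linspace(0,2*np.pi,200)
for n,r,z,ctr in(("mill",.022,.162,(.432,.03)),("rim",.038,.124,(.432,.03))):
    P=np.array([proj(c,(ctr[0]+r*np.cos(k),ctr[1]+r*np.sin(k),z)) for k in a])
    P=(P-[225,145])*4; print(n,P.min(0),P.max(0))
s0=cv2.imread("pics/s3.png"); s=cv2.imread("pics/s6.png")
f=lambda im:cv2.resize(im[175:255,225:325],None,fx=4,fy=4,interpolation=cv2.INTER_CUBIC)
im=np.hstack([f(s0),f(s)])
for off,zs in((0,((.038,.124),)),(400,((.038,.124),(.022,.162)))):
    for r,z in zs:
        P=np.array([(proj(c,(.432+r*np.cos(k),.03+r*np.sin(k),z))-[225,175]+.5)*4+[off,0] for k in a])
        cv2.polylines(im,[P.astype(int)],True,(0,0,255),1)
cv2.imwrite("pics/c7.png",np.clip(im*1.4,0,255).astype(np.uint8))
```

```text
mill [145.9884 234.8078] [222.7981 296.2453]
rim [124.8503 252.3289] [254.092  357.3024]
```

View pics/c7.png

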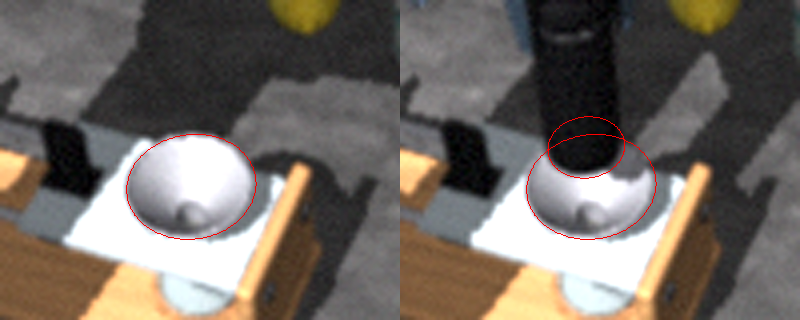

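The overlay fits the rim very well. The mill's base is within about 2 mm of the prediction, slightly high or far. I lower it by 24 mm, which leaves about 14–17 mm of clearance, check and hand in.

Run:
```python
from h import *
arm.move_l((.431,.030,.112+.124+.014),feed=.04); arm.sleep(.6)
print(arm.current_t(),arm.current_ee_pos(),arm.current_width(),arm.current_grasp_force(),arm.current_force(),np.abs(arm.current_dq()).max())
c=arm.get_calibration("side"); s=arm.snapshot("side")[:,:,::-1]
im=cv2.resize(s[145:255,225:325],None,fx=4,fy=4,interpolation=cv2.INTER_CUBIC)
for r,z in((.038,.124),(.022,.138)):
    P=np.array([(proj(c,(.432+r*np.cos(k),.03+r*np.sin(k),z))-[225,145]+.5)*4 for k in np.linspace(0,6.28,100)])
    cv2.polylines(im,[P.astype(int)],True,(0,0,255),1)
cv2.imwrite("pics/c8.png",np.clip(im*1.4,0,255).astype(np.uint8))
```

```text
20.9083 [0.431 0.03  0.25 ] 0.04303265885205834 29.94997110654367 [ 0.2498 -0.0589 -1.4789] 0.03776608954408029
```

View pics/c8.png

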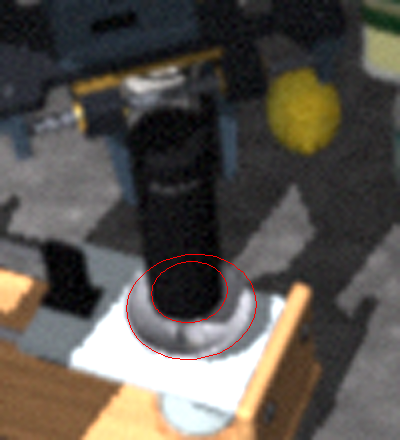

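The mill's underside sits at (187,292), matching the projected target to within about 2 mm. It is upright, at rest and clear of the rim.

```bash
python3 -c "
from rig import arm
print(arm.sign_off())"
```

```text
the job is handed in; nothing more can be done
None
```

The job is handed in. The carriage is home against its stop, and the tall black mill is held upright and at rest, centred to about 2 mm and about 15 mm above the funnel rim by my camera measurements. The judge gave no verdict, and I took no final check picture of the other objects.

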